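Open the spare jar of tile paste in the bench rack

ROBOT

A 7-joint arm with a two-finger parallel gripper is mounted at the origin on the work surface. World frame = base frame: x ahead of the robot, y to its left, z up, the work surface at z = 0. Lengths are in mm, angles in rad, forces in N, time in s.
With the tool pointing down it reaches from about 425 to 1025 mm from the base axis. Payload 9.4 kg.
Tool frame: the origin (TCP) lies midway between the tips of the shut fingers; the grasp point (between the pads) lies 19 mm behind it (ctrl.hold_point_z is the distance from the TCP to the grasp point, in mm); z points along the fingers, y is the line along which they close (so a half turn about z gives the same grasp; the last joint's range is limited). The gripper opens to 85 mm and grips with 20 to 120 N. Pads are 22 mm wide; open, the fingers measure 114 mm over their backs; the gripper's body (76 mm by 85 mm) begins 54 mm behind the grasp point. The pads swing forward as they close: fully open they stand 13 mm farther back than shut.
Start: joints at [-1.332, 0.599, -0.003, 1.599, 0.002, 0.943, -0.08], TCP at [225.172, 689.146, 231.275] pointing down, gripper open.
Joint ranges: [-2.57, 2.57], [-0.35, 1.97], [-1.29, 1.29], [0.11, 2.56], [-1.05, 4.19], [0.11, 1.86], [-2.63, 2.63]. Speed limits (rad/s): [2.22, 2.22, 3.01, 3.01, 3.14, 3.14, 3.14].

INTERFACE

Orientations are given as a rotation vector (axis times angle).
In Python, from workcell import ctrl gives the robot as it stands.
- The arm moves only by the shell command python3 -m pendant 'ROWS' [FORCE]. ROWS is JSON, a list that holds one entry, the list of rows, each a list of 7 numbers: the shift along the tool's x, y, z in mm, then the turn, a rotation vector about the tool's x, y, z in degrees, then the opening, from 0 (shut) to 1 (fully open). A call has 1 to 10 rows; each row is the pose to reach, as a shift and turn from the pose commanded when the call began, along the tool's axes at that moment; what a row does not reach only later rows make up. A row lasts 1/8 s, in which the tool goes at most 62.5 mm and 10.7 degrees, less where a joint would pass 70% of its speed; a pose out of reach is approached as far as the arm can. A call with a gripper value outside its range is refused whole. The fingers move at their own pace and stop on an object; FORCE is the grip in N (left out, the last holds). Time passes only in rows, so rows that repeat a pose let the fingers close. It gives the time, the measured TCP pose, the force, the opening and the grip force at its end, in the units of the state.
- ctrl.read_state(): the state, without advancing time (a new reading comes with each control period).
- ctrl.grab_frame(name): name is "side" or "top" or "wrist"; returns a dict with "pixels" (420x560x3 uint8, red, green, blue), "mtx" (3x3 intrinsics, pixels), "dist_coeffs" ([k1, k2, p1, p2, k3] as OpenCV has them; the pictures are not rectified), "pose" (4x4, takes a point from camera to world coordinates). Camera axes: x right, y down, z forward; pixel columns grow to the right and rows downward; lengths in mm; the calibration is good to about 2 mm. A picture is of the moment at which its call begins. There is no depth.
- ctrl.hand_in(): hands the job in; it is judged then, once.
The state is a dict: "time_s": time; "joint_positions": joint angles; "qvel": joint speeds; "effort": joint torques, N m; "ee_pos": TCP position; "tool_rot": TCP orientation; "contact_force": force on the tool from outside, world axes, zero at the start; "wrist_torque": the same for the moment, N m; "width": finger opening in mm; "grasp_force": force on a finger pad.
Only numpy, scipy, OpenCV 4.12 (cv2) and the standard library are available. Lean on these libraries where they do the work, as an engineer would, in place of code of your own. Each camera call takes 0.05 s, during which the arm holds its last target. There are 200 camera calls.

TASK

In the mosaic workshop, stand the spare jar from the bench upright and fully down in the one empty pocket of the wooden rack, which will keep it from turning. Then unscrew its tight cap (anticlockwise seen from above) while the jar stays down in the pocket, stop turning once it comes free, lift the cap straight off and finish while still holding it level in the gripper over the jar's mouth, about three centimetres clear of it. Leave the two jars already in the rack, the tile tub and the hammer where they are.

Things in the scene. Friction and masses are not known exactly. Their poses are not given: they have to be found in the camera images.
- jar_mid (a point): The spare jar standing on the bench outside the rack: square glass body 52 x 52 mm, 56 mm tall, round white screw cap; 96 mm tall with cap, about 0.4 kg. Point on its axis 48 mm above its foot. z is its axis; x and y are square to the sides (a quarter turn gives the same fit). It may be lifted and carried by the closed cap.
- jar_mouth (a point): Centre of the jar's mouth, the top of the glass neck, 79 mm above the jar's foot; z up. The narrow neck is covered by the cap's skirt while the cap is on.
- cap_mid (a point): Centre of the spare jar's cap: white plastic, round, 54 mm across, 26 mm tall; z its axis. Lower edge 13 mm below, flat top 13 mm above. On the jar it is 83 mm above the jar's foot. Below the cap a 49 mm collar stays on the neck; the shoulder begins 64 mm above the foot. Collar teeth sit 5 mm deep in notches of the cap's edge: easing back 0.1 rad before the lift frees them.
- thread (a joint): Turn of the cap on the jar, rad: 0 tight as found, grows anticlockwise from above. About 0.15 rad of play before it follows. Needs 0.35 N m throughout; stays where left, so the cap may be regripped; the cap does not rise. The thread holds until 1.9, then lets go and the cap lifts straight off; past 2.4 is overturning (stop at 2.6). Reading stays after the lift.
- rack: Wooden rack fixed to the bench, 85 mm (its x) x 320 mm (its y) x 30 mm tall; origin at the centre of its underside. Three square pockets in a row along its y axis, 110 mm apart, sides parallel to the rack's, each 56 x 56 mm and 22 mm deep with a 4 mm chamfered mouth. Two pockets hold jars, one is empty; which one varies.
- slot0 (a point): Centre of the floor of the pocket at the rack's +y end; z up, the mouth is 22 mm above; x and y along the pocket's sides.
- slot1 (a point): The same for the middle pocket.
- slot2 (a point): The same for the pocket at the rack's -y end.
- stock_a_mid (a point): A closed jar of the same shape and size already standing in one of the pockets: point on its axis 48 mm above its foot. Leave it alone.
- stock_b_mid (a point): The other closed jar already standing in a pocket: point on its axis 48 mm above its foot. Leave it alone.
- tub: Clear open tub of cut tiles, 100 x 130 x 55 mm, loose, 0.6 kg; origin at the centre of its underside. Leave it alone.
- hammer: Hammer lying flat on the bench, 260 mm long along its x axis, head at +x; origin on the bench under it. Leave it alone.
Not all that is in view belongs to the job. What is shaped like the part that bears jar_mid but blue or orange is not meant.

How it is judged:
By the outcome, as a careful person would: the job done as asked, in the order asked, and still so for the second after the job is handed in, while the arm keeps its last pose, push and grip.
It also fails if it takes over 56 s, if anything falls off the work surface, if the arm or the gripper's body presses on something with over 40 N, if the wrist force passes 120 N, or if a joint passes its speed limit or range.

## Working session

There is one attempt and no reset: what is moved stays moved. The work goes in short steps, Python scripts to look and compute and a shell command to move; the robot and the scene stay as the last step left them, time stands still between calls to the robot, and variables do not carry over. Pictures are saved under pics/ and viewed, at most 10 in all, crops included, and the job is handed in when it is done.

```bash
mkdir -p pics; ls; cat > h.py <<'E'
import numpy as np,cv2
from workcell import ctrl
from scipy.spatial.transform import Rotation as R
def grab(n,fn=None):
    f=ctrl.grab_frame(n)
    if fn: cv2.imwrite(fn,f["pixels"][:,:,::-1]); np.savez(fn[:-4]+'.npz',mtx=f["mtx"],d=f["dist_coeffs"],pose=f["pose"])
    return f
def px2w(npz,uv,z):
    a=np.load(npz); n=cv2.undistortPoints(np.array(uv,float).reshape(-1,1,2),a['mtx'],a['d']).reshape(-1,2)
    P=a['pose']; d=np.c_[n,np.ones(len(n))]@P[:3,:3].T; o=P[:3,3]
    return o+d*((z-o[2])/d[:,2])[:,None]
def w2px(npz,X):
    a=np.load(npz);W=np.linalg.inv(a['pose'])
    return cv2.projectPoints(np.array(X,float).reshape(-1,3),cv2.Rodrigues(W[:3,:3])[0],W[:3,3],a['mtx'],a['d'])[0].reshape(-1,2)
E
python3 - <<'E'
from h import *
for n in("side","top"):
    f=grab(n,f"pics/{n}0.png"); print(f["pose"].round(2).tolist())
s=ctrl.read_state();print(s, R.from_rotvec(s['tool_rot']).as_matrix().round(3))
a=cv2.imread('pics/top0.png');cv2.imwrite('pics/top0b.png',cv2.resize(a,(800,600),interpolation=cv2.INTER_CUBIC))
E
```

```text
pics
[[0.79, -0.4, 0.46, -36.82], [-0.61, -0.55, 0.57, -759.18], [0.02, -0.73, -0.68, 924.61], [0.0, 0.0, 0.0, 1.0]]
[[-0.0, -1.0, 0.06, 468.18], [-1.0, 0.0, 0.01, -48.22], [-0.01, -0.06, -1.0, 1101.77], [0.0, 0.0, 0.0, 1.0]]
{'time_s': 0.1, 'joint_positions': array([-1.33170365,  0.60004316, -0.00250815,  1.60004687,  0.00182142,
        0.9429097 , -0.07977676]), 'qvel': array([ 0.00159746, -0.00275203, -0.00080761, -0.00084519, -0.00045907,
       -0.00044959, -0.00131097]), 'effort': array([ 5.59736727e-03, -7.77992749e+01,  1.57032374e+00, -2.58622867e+01,
        1.27059655e-02,  5.41990841e-03,  5.74145020e-05]), 'ee_pos': array([225.0709987 , 688.73640616, 230.50632636]), 'tool_rot': array([-4.93877627e-01, -3.10247450e+00,  2.20690873e-03]), 'contact_force': array([-0.08377595,  0.1359633 ,  0.79367583]), 'wrist_torque': array([-0.03244128,  0.00867283, -0.03201714]), 'grasp_force': 0.0, 'width': 85.4103095087266} [[-0.951  0.311 -0.   ]
 [ 0.311  0.951 -0.001]
 [-0.    -0.001 -1.   ]]
```

View pics/top0b.png

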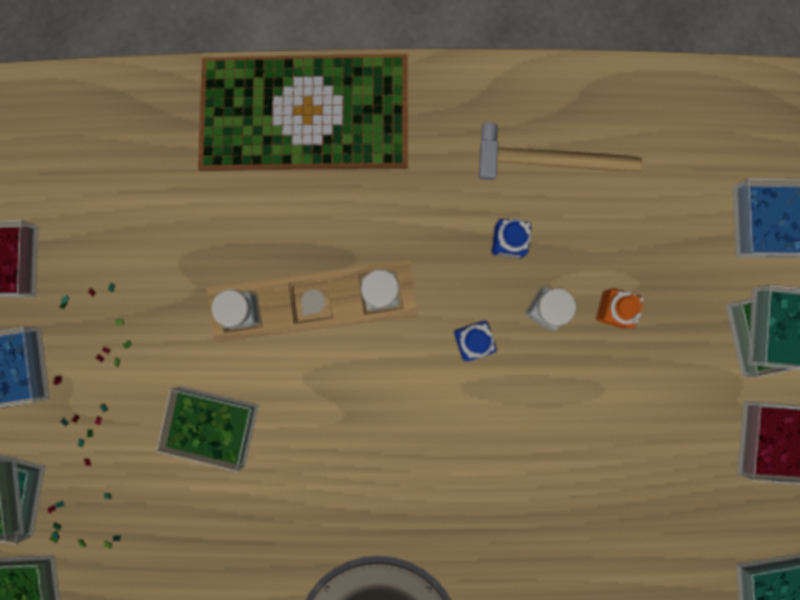

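View pics/side0.png

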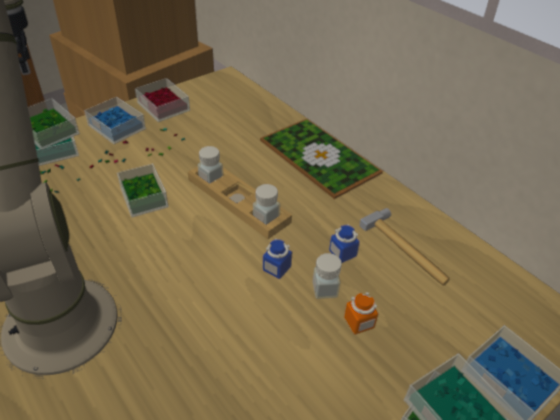

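Candidates (800-px top view): white-capped clear jar at (553,307), the spare; orange at (622,308), blue at (513,237) and (477,340) are decoys; the white jars at (232,309) and (380,289) are rack stock. I choose (553,307) and check it in a close crop.

```bash
python3 - <<'E'
from h import *
a=cv2.imread('pics/top0.png')
c1=a[175:255,310:460];c2=a[175:255,140:295]
o=np.vstack([cv2.resize(c1,(750,400),interpolation=cv2.INTER_CUBIC)[:300+60],cv2.resize(c2,(775,400),interpolation=cv2.INTER_CUBIC)[:240+60,:750]]) if 0 else None
cv2.imwrite('pics/c1.png',cv2.resize(a[185:245,350:450],(800,480),interpolation=cv2.INTER_CUBIC))
cv2.imwrite('pics/c2.png',cv2.resize(a[180:240,140:300],(800,300),interpolation=cv2.INTER_CUBIC))
E
```

```text
(no output)
```

View pics/c1.png

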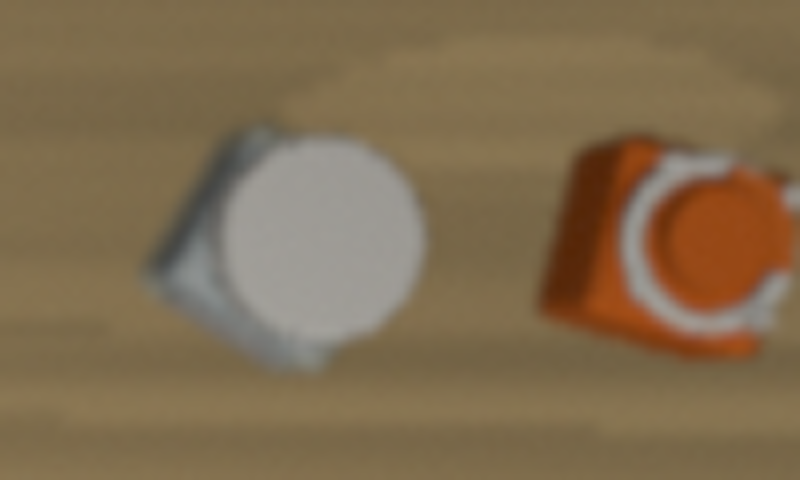

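View pics/c2.png

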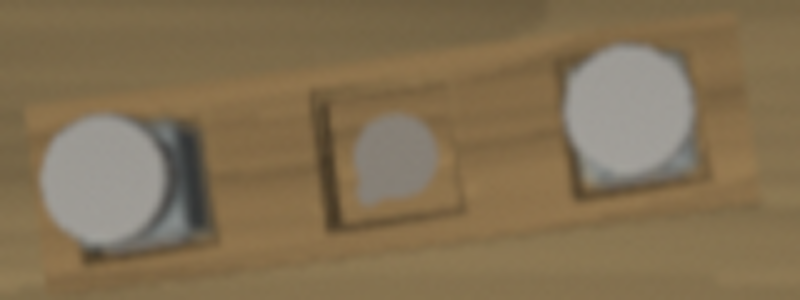

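The crop shows the clear-glass jar with plain white cap (cap centre crop (323,240)); it is the spare. The empty pocket is the middle one, slot1 (with a grey spot on its floor, crop corners about (312,92),(445,82),(465,210),(330,232)).

```bash
python3 - <<'E'
from h import *
T='pics/top0.npz'
c1=lambda p:np.array([350,185])+(np.array(p)+.5)/8-.5
c2=lambda p:np.array([140,180])+(np.array(p)+.5)/5-.5
j=px2w(T,[c1((323,240)),c1((735,240))],96);print('jar,orange',j.round(1))
s=px2w(T,[c2((103,179)),c2((629,107))],104);print('stock',s.round(1))
r=px2w(T,[c2(p) for p in [(28,104),(735,14),(757,203),(47,290)]],30);print('rack',r.round(1),r.mean(0)); d=r[0]-r[1]+r[3]-r[2];print(np.degrees(np.arctan2(d[1],d[0]))-90)
p=px2w(T,[c2(p) for p in [(312,92),(447,80),(465,211),(330,232)]],30);print('pocket',p.mean(0))
s=ctrl.read_state();M=R.from_rotvec(s['tool_rot']).as_matrix()
print(M.T@(np.array([j[0][0],j[0][1],300])-s['ee_pos']))
E
```

```text
jar,orange [[ 515.7 -266.7   96. ]
 [ 515.1 -375.7   96. ]]
stock [[515.8 208.6 104. ]
 [544.5  -9.1 104. ]]
rack [[552.9 262.1  30. ]
 [591.1 -53.1  30. ]
 [507.6 -62.4  30. ]
 [470.1 252.5  30. ]] [530.43058161  99.76643335  30.        ]
6.848626183976094
pocket [530.04432423 100.13657971  30.        ]
[-573.00048086 -818.07258737  -68.25550413]
```

```bash
python3 -m pendant '[[[-45,-18,-25,0,0,6,1],[-90,-36,-50,0,0,12,1],[-140,-56,-70,0,0,18,1],[-190,-76,-70,0,0,24,1],[-235,-94,-70,0,0,30,1],[-275,-112,-70,0,0,36,1],[-314,-160,-70,0,0,42,1],[-352,-210,-70,0,0,48,1],[-391,-260,-70,0,0,54,1],[-430,-310,-70,0,0,60,1]]]' 40; python3 - <<'E'
from h import *
s=ctrl.read_state();M=R.from_rotvec(s['tool_rot']).as_matrix()
print(s['joint_positions'].round(3),M.round(3).tolist())
for P in [(590,-60,300),(516,-267,300)]: print(M.T@(np.array(P)-s['ee_pos']))
E
```

```text
time_s: 1.35
ee_pos: [537.2, 261.0, 301.1]
tool_rot: [-1.983, -2.437, 0.0]
contact_force: [1.0, 0.4, 0.0]
width: 85.8
grasp_force: 0.0
[-0.782  0.384  0.329  1.836 -0.15   0.946 -0.182] [[-0.203, 0.979, -0.0], [0.979, 0.203, -0.0], [-0.0, -0.0, -1.0]]
[-325.00030469  -13.47895737    1.17535595]
[-512.65165006 -127.98647308    1.2131223 ]
```

```bash
python3 -m pendant '[[[-55,-2,1,0,0,5,1],[-110,-4,1,0,0,10,1],[-165,-6,1,0,0,15,1],[-220,-9,1,0,0,20,1],[-275,-11,1,0,0,25,1],[-325,-14,1,0,0,30,1],[-375,-44,1,0,0,35,1],[-425,-74,1,0,0,39,1],[-470,-102,1,0,0,39,1],[-512,-128,1,0,0,39,1]]]'; python3 - <<'E'
from h import *
s=ctrl.read_state();M=R.from_rotvec(s['tool_rot']).as_matrix()
print(s['joint_positions'].round(3),M.round(3).tolist())
f=grab('wrist','pics/w1.png');print(f['pose'].round(2).tolist())
E
```

```text
time_s: 2.6
ee_pos: [516.3, -266.0, 300.1]
tool_rot: [-2.68, -1.639, 0.0]
contact_force: [-0.0, 0.8, 0.6]
width: 85.6
grasp_force: 0.0
[-0.032  0.392  0.579  1.882 -0.262  0.943  0.194] [[0.456, 0.89, -0.0], [0.89, -0.456, 0.0], [-0.0, -0.0, -1.0]]
[[0.89, -0.43, -0.14, 552.23], [-0.46, -0.85, -0.28, -195.29], [-0.0, 0.31, -0.95, 442.45], [0.0, 0.0, 0.0, 1.0]]
```

View pics/w1.png

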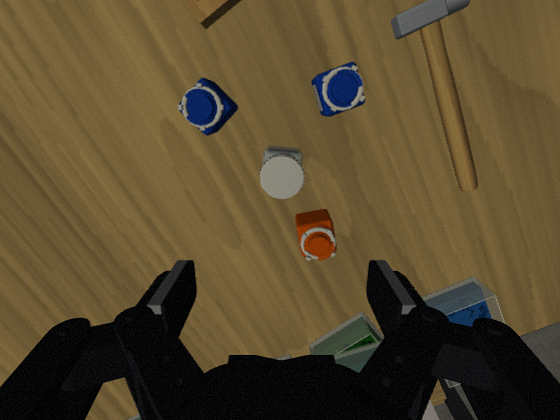

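The wrist view shows the spare jar cap at (282,178), its rear wall's foot edge from about (264,150) to (302,152), orange jar at (318,243), blue at (204,106) and (340,88). I'll zoom in for the jar's yaw.

```bash
python3 - <<'E'
from h import *
a=cv2.imread('pics/w1.png')
cv2.imwrite('pics/w1c.png',cv2.resize(a[140:210,245:325],(800,700)[:2],interpolation=cv2.INTER_CUBIC)[:600])
print(w2px('pics/w1.npz',[[515.7,-266.7,96]]))
print(px2w('pics/w1.npz',[[282,178]],96))
E
```

```text
[[281.67961647 177.69348206]]
[[ 515.86973877 -267.20677021   96.        ]]
```

View pics/w1c.png

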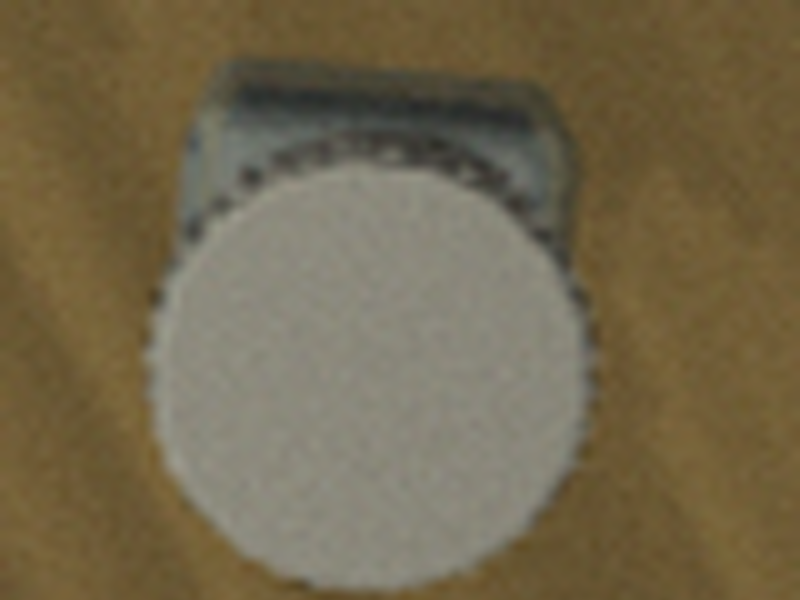

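The crop shows the cap centred at (370,375), the foot edge from (225,62) to (545,83) and the shoulder edge from (235,97) to (530,118).

```bash
python3 - <<'E'
from h import *
c=lambda p:np.array([245,140])+(np.array(p)+.5)/10-.5
for a,b,z in [((225,62),(545,83),2),((235,97),(530,118),54)]:
    p=px2w('pics/w1.npz',[c(a),c(b)],z);d=p[1]-p[0];print(p.round(1).tolist(),np.degrees(np.arctan2(d[1],d[0])))
print(px2w('pics/w1.npz',[c((370,375))],96))
E
```

```text
[[508.5, -233.7, 2.0], [548.9, -257.8, 2.0]] -30.849413640880403
[[512.7, -233.7, 54.0], [545.6, -253.6, 54.0]] -31.17661624115791
[[ 515.91968654 -265.9320729    96.        ]]
```

```bash
python3 -m pendant '[[[0,0,40,0,0,0,1],[-0.7,-0.2,90,0,0,0,1],[-0.7,-0.2,135,0,0,0,1],[-0.7,-0.2,175,0,0,0,1],[-0.7,-0.2,205,0,0,0,1],[-0.7,-0.2,225,0,0,0,1],[-0.7,-0.2,238,0,0,0,1],[-0.7,-0.2,238,0,0,0,1]]]' && python3 -m pendant '[[[0,0,0,0,0,0,0],[0,0,0,0,0,0,0],[0,0,0,0,0,0,0],[0,0,0,0,0,0,0],[0,0,0,0,0,0,0],[0,0,0,0,0,0,0]]]' 60
```

```text
time_s: 3.65
ee_pos: [516.5, -264.8, 61.7]
tool_rot: [-2.679, -1.639, 0.001]
contact_force: [0.1, 0.1, 0.9]
width: 85.6
grasp_force: 0.0
time_s: 4.4
ee_pos: [517.3, -265.1, 63.5]
tool_rot: [2.679, 1.639, 0.002]
contact_force: [-1.0, 0.5, 5.9]
width: 52.8
grasp_force: 61.6
```

```bash
python3 -m pendant '[[[0,0,-15,0,0,0,0],[0,0,-45,0,0,0,0],[0,0,-85,0,0,0,0],[0,0,-120,0,0,0,0],[0,0,-135,0,0,0,0],[25,-12,-135,0,0,5,0],[65,-30,-135,0,0,11,0],[110,-51,-135,0,0,18,0],[155,-72,-135,0,0,26,0],[200,-93,-135,0,0,34,0]]]' && python3 - <<'E'
from h import *
s=ctrl.read_state();M=R.from_rotvec(s['tool_rot']).as_matrix();y=M[:,1];az=np.degrees(np.arctan2(y[1],y[0]))
print(s['joint_positions'].round(3),az,M.T@(np.array([530.3,99.9,200])-s['ee_pos']),az+79.1)
E
```

```text
time_s: 5.65
ee_pos: [524.5, -42.8, 197.0]
tool_rot: [-3.044, -0.777, 0.001]
contact_force: [1.4, 0.7, -3.5]
width: 52.3
grasp_force: 66.1
[-0.529  0.499  0.73   2.116 -0.513  0.707 -0.529] -61.3573422926652 [  73.50069676 -122.46089824   -2.98504509] 17.742657707334793
```

```bash
python3 -m pendant '[[[25,-42,0,0,0,7,0],[48,-81,0,0,0,13,0],[66,-109,0,0,0,18,0],[72,-120,0,0,0,18,0],[72,-120,0,0,0,18,0],[72,-120,0,0,0,18,0]]]' && python3 - <<'E'
from h import *
s=ctrl.read_state();M=R.from_rotvec(s['tool_rot']).as_matrix();y=M[:,1];az=np.degrees(np.arctan2(y[1],y[0]))
print(s['joint_positions'].round(3),az,M.T@(np.array([530.3,99.9,200])-s['ee_pos']),az+79.1)
f=grab('wrist','pics/w2.png');grab('side','pics/s2.png');grab('top','pics/t2.png')
a=cv2.imread('pics/w2.png');b=cv2.imread('pics/s2.png')
cv2.imwrite('pics/m2.png',np.hstack([a[40:400,80:480],cv2.resize(b[130:250,170:303],(400,360),interpolation=cv2.INTER_CUBIC)]))
E
```

```text
time_s: 6.4
ee_pos: [530.0, 93.7, 197.4]
tool_rot: [3.127, 0.297, 0.0]
contact_force: [0.6, -1.2, -3.2]
width: 52.8
grasp_force: 66.1
[-0.846  0.551  0.847  2.095 -0.607  0.758 -0.993] -79.15559475880438 [ 1.48975301 -5.99882047 -2.58724122] -0.055594758804389244
```

View pics/m2.png

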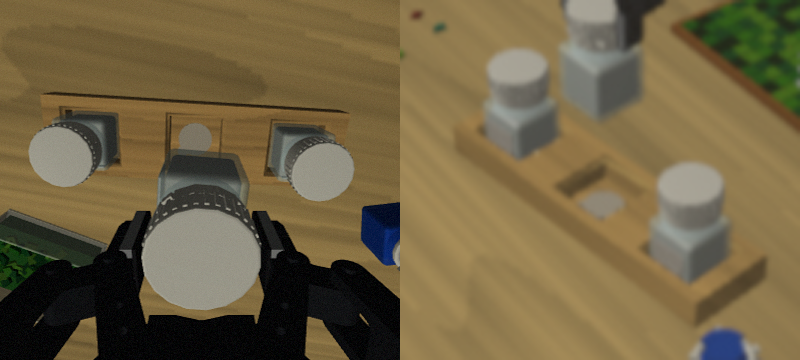

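The picture shows the jar hanging upright in the gripper above the middle pocket; cap top centre at wrist pixel about (282,291), foot edge (242,190)–(327,193), pocket behind it.

```bash
python3 - <<'E'
from h import *
s=ctrl.read_state();M=R.from_rotvec(s['tool_rot']).as_matrix();p=s['ee_pos']
# cap top at tcp z + 33 ; 
z=p[2]+33
a=cv2.imread('pics/w2.png').astype(int);g=a.sum(2)
m=((a.min(2)>95)&(a.max(2)-a.min(2)<30)).astype(np.uint8)
n,l,st,c=cv2.connectedComponentsWithStats(m)
for i in range(1,n):
  if st[i,4]>800: print(st[i],c[i].round(1))
q=px2w('pics/w2.npz',[[282,291]],z);print('axis px',w2px('pics/w2.npz',[[p[0],p[1],z]]),'cap offset tool',(M.T@(q[0]-p)).round(1))
# foot edge visible
f=px2w('pics/w2.npz',[[242,190],[327,193]],p[2]-62);d=f[1]-f[0];print((f-p)@M,np.degrees(np.arctan2(d[1],d[0])),np.linalg.norm(d))
cv2.imwrite('pics/w2c.png',cv2.resize(np.uint8(a[170:360,210:360]),(600,760))[:600])
E
```

```text
[ 109  167   64   60 2947] [140.2 196.3]
[ 369  183   65   58 2859] [402.1 211.7]
[ 221  249  120  101 9396] [280.7 298.8]
axis px [[280.8441366  298.99901405]] cap offset tool [  4.    0.5 -33. ]
[[ 22.55814946 -27.72788931  62.00447938]
 [ 20.34537617  32.9287333   62.00489791]] -81.29022177053734 60.69697052965788
```

View pics/w2c.png

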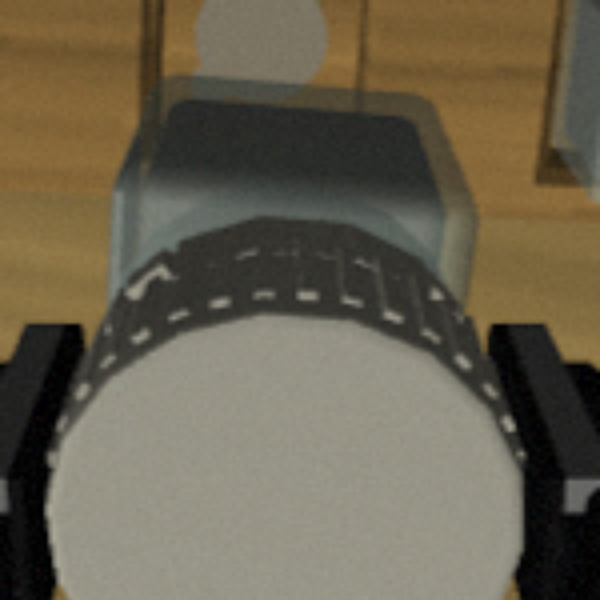

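The crop shows the foot edge from (160,77) to (435,99) (crop, 4x), with pads square on the cap. Cap centre is on the tool axis within 0.5 mm.

```bash
python3 - <<'E'
from h import *
s=ctrl.read_state();M=R.from_rotvec(s['tool_rot']).as_matrix();p=s['ee_pos']
c=lambda q:np.array([210,170])+(np.array(q)+.5)/4-.5
for a,b,h in [((160,77),(435,99),62),((178,100),(412,120),59),((120,190),(470,215),7)]:
  f=px2w('pics/w2.npz',[c(a),c(b)],p[2]-h);d=f[1]-f[0];print(((f-p)@M).round(1).tolist(),np.degrees(np.arctan2(d[1],d[0])),np.linalg.norm(d))
# pocket far edges in wrist picture: rack back top edge
g=lambda q:np.array(q)+[80,40]
f=px2w('pics/w2.npz',[g((41,94)),g((350,112))],30);d=f[1]-f[0];print(f,np.degrees(np.arctan2(d[1],d[0])))
f=px2w('pics/w2.npz',[g((42,107)),g((347,124))],30);d=f[1]-f[0];print(f,np.degrees(np.arctan2(d[1],d[0])))
E
```

```text
[[23.4, -22.3, 62.0], [19.3, 26.8, 62.0]] -83.93866703044847 49.24310910529975
[[20.0, -18.9, 59.0], [16.3, 22.5, 59.0]] -84.29219755527528 41.556085224703864
[[22.7, -22.1, 7.0], [19.1, 25.0, 7.0]] -83.56849275252581 47.24521764615975
[[551.14318194 263.56012123  30.        ]
 [592.73878703 -51.46133121  30.        ]] -82.47814626529427
[[538.06506177 262.26198823  30.        ]
 [580.20547178 -52.65226798  30.        ]] -82.37821454240063
```

```bash
python3 -m pendant '[[[2,-4,20,0,0,-1,0],[2.7,-7,50,0,0,-1,0],[2.7,-7,75,0,0,-1,0],[2.7,-7,85,0,0,-1,0],[2.7,-7,85,0,0,-1,0],[2.7,-7,85,0,0,-1,0]]]' && python3 - <<'E'
from h import *
s=ctrl.read_state();M=R.from_rotvec(s['tool_rot']).as_matrix();p=s['ee_pos']
print(M[:,2],M.T@(np.array([530.3,99.9,72])-p))
f=grab('wrist','pics/w3.png');grab('side','pics/s3.png')
a=cv2.imread('pics/w3.png');b=cv2.imread('pics/s3.png')
cv2.imwrite('pics/m3.png',np.hstack([cv2.resize(a[120:360,180:380],(480,576),interpolation=cv2.INTER_CUBIC),cv2.resize(b[140:236,205:255],(300,576),interpolation=cv2.INTER_CUBIC)]))
E
```

```text
time_s: 7.3
ee_pos: [532.0, 102.4, 113.1]
tool_rot: [-3.125, -0.325, -0.002]
contact_force: [-0.4, -0.2, -4.3]
width: 52.5
grasp_force: 66.1
[ 1.27693332e-03  2.56060296e-04 -9.99999152e-01] [-2.27151582  2.05725187 41.12805995]
```

View pics/m3.png

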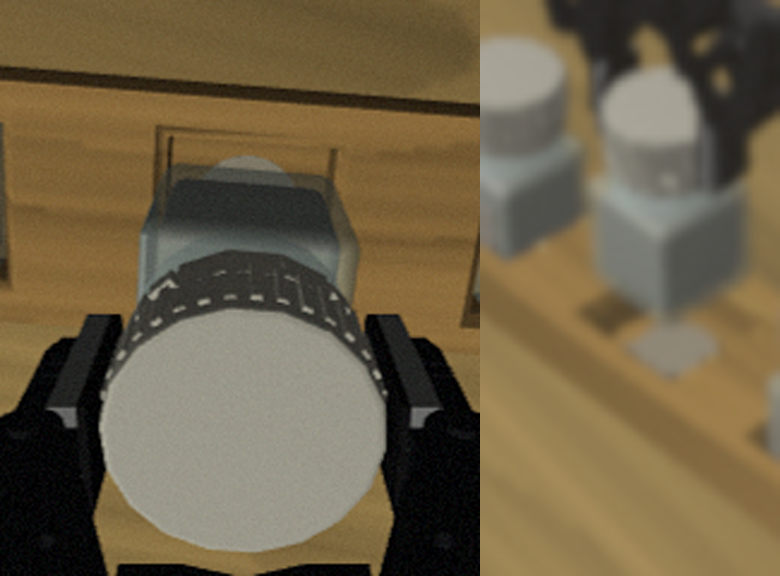

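The view shows the jar foot edge about (170,165)–(337,180) in the 2.4x crop, just above the pocket's mouth, whose rear edge is (156,127)–(338,150); the jar is upright and nearly aligned.

```bash
python3 - <<'E'
from h import *
s=ctrl.read_state();M=R.from_rotvec(s['tool_rot']).as_matrix();p=s['ee_pos']
c=lambda q:np.array([180,120])+(np.array(q)+.5)/2.4-.5
w=px2w('pics/w3.npz',[c((156,127)),c((338,150))],30);f=px2w('pics/w3.npz',[c((170,165)),c((337,180))],p[2]-63)
for a in (w,f): d=a[1]-a[0];print(a.round(1).tolist(),((a-p)@M).round(1).tolist(),np.degrees(np.arctan2(d[1],d[0])))
Mr=R.from_euler('z',7.1,degrees=True).as_matrix()
for k in(28,32): print(w2px('pics/w3.npz',[np.array([530.3,99.9,30])+Mr@[k,k*t,0] for t in(1,-1)]),[c((156,127)),c((338,150))])
print(w2px('pics/w3.npz',[p+[0,0,32.5]]),c((243,430)))
E
```

```text
[[556.5, 136.2, 30.0], [561.2, 77.1, 30.0]] [[30.8, -27.8, 83.2], [23.2, 31.1, 83.1]] -85.50872308009161
[[550.7, 128.6, 50.1], [556.4, 78.8, 50.1]] [[23.6, -21.5, 63.0], [18.9, 28.4, 63.0]] -83.47311476715814
[[250.76230985 176.28565918]
 [322.53671423 182.11127261]] [array([244.70833333, 172.625     ]), array([320.54166667, 182.20833333])]
[[245.83850735 170.7939564 ]
 [328.30780438 177.52338162]] [array([244.70833333, 172.625     ]), array([320.54166667, 182.20833333])]
[[280.38730181 298.53578812]] [280.95833333 298.875     ]
```

```bash
python3 -m pendant '[[[0,-1,10,0,0,0,0],[0,-1,18,0,0,0,0],[0,-1,22,0,0,0,0],[0,-1,25,0,0,0,0],[0,-1,28,0,0,0,0],[0,-1,28,0,0,0,0]]]'
```

```text
time_s: 8.15
ee_pos: [531.6, 103.1, 84.6]
tool_rot: [-3.125, -0.324, -0.002]
contact_force: [1.1, -0.1, -3.4]
width: 52.0
grasp_force: 68.9
```

```bash
python3 -m pendant '[[[0,0,3,0,0,0,0],[0,0,6,0,0,0,0],[0,0,9,0,0,0,0],[0,0,11,0,0,0,0],[0,0,12.5,0,0,0,0],[0,0,12.5,0,0,0,0]]]'
```

```text
time_s: 8.9
ee_pos: [531.2, 103.6, 71.8]
tool_rot: [-3.124, -0.326, 0.0]
contact_force: [-0.8, -0.7, -1.8]
width: 52.3
grasp_force: 69.3
```

```bash
python3 -m pendant '[[[0,0,1,0,0,0,0],[0,0,2,0,0,0,0],[0,0,2,0,0,0,0]]]';python3 -m pendant '[[[0,0,1,0,0,0,0],[0,0,1,0,0,0,0],[0,0,1,0,0,0,0]]]'
```

```text
time_s: 9.28
ee_pos: [531.6, 103.5, 71.2]
tool_rot: [-3.124, -0.325, -0.002]
contact_force: [-4.5, -1.1, 18.7]
width: 52.4
grasp_force: 71.2
time_s: 9.65
ee_pos: [531.6, 103.6, 71.0]
tool_rot: [-3.123, -0.325, -0.003]
contact_force: [-7.6, -1.2, 32.1]
width: 52.2
grasp_force: 72.5
```

```bash
cat > st.py <<'E'
from h import *
s=ctrl.read_state();M=R.from_rotvec(s['tool_rot']).as_matrix();y=M[:,1]
print('az',np.degrees(np.arctan2(y[1],y[0])),'torque',s['wrist_torque'].round(2),'j',s['joint_positions'].round(2),'tilt',M[:2,2].round(4))
E
python3 st.py; python3 -m pendant '[[[0,0,-1,0,0,-4,0],[0,0,-1,0,0,-8,0],[0,0,-1,0,0,-12,0],[0,0,-1,0,0,-16,0],[0,0,-1,0,0,-20,0],[0,0,-1,0,0,-20,0]]]' 70; python3 st.py
```

```text
az -78.12729613843918 torque [-0.41  1.46  0.06] j [-0.68  0.71  0.59  2.17 -0.85  0.5  -0.79] tilt [0.0018 0.0023]
time_s: 10.4
ee_pos: [532.7, 102.8, 71.2]
tool_rot: [3.02, 0.862, 0.005]
contact_force: [-1.9, -2.5, 13.3]
width: 52.6
grasp_force: 72.7
az -58.135808225262565 torque [-0.83  0.07 -0.15] j [-0.62  0.68  0.5   2.17 -0.74  0.46 -0.56] tilt [0.0035 0.0003]
```

```bash
python3 -m pendant '[[[0,0,0,0,0,-7,0],[0,0,0,0,0,-14,0],[0,0,0,0,0,-21,0],[0,0,0,0,0,-28,0],[0,0,0,0,0,-34,0],[0,0,0,0,0,-40,0],[0,0,0,0,0,-40,0]]]'; python3 st.py
```

```text
time_s: 11.28
ee_pos: [531.8, 103.5, 71.2]
tool_rot: [2.543, 1.845, 0.003]
contact_force: [-3.4, -1.1, 15.6]
width: 52.6
grasp_force: 72.9
az -18.073715228315873 torque [-0.35  0.5  -0.08] j [-0.51  0.65  0.31  2.16 -0.5   0.4  -0.11] tilt [0.0017 0.0012]
```

```bash
python3 -m pendant '[[[0,0,0,0,0,-7,0],[0,0,0,0,0,-14,0],[0,0,0,0,0,-21,0],[0,0,0,0,0,-28,0],[0,0,0,0,0,-34,0],[0,0,0,0,0,-40,0],[0,0,0,0,0,-40,0]]]'; python3 st.py
```

```text
time_s: 12.15
ee_pos: [530.7, 103.5, 71.2]
tool_rot: [-1.758, -2.603, -0.001]
contact_force: [-4.6, -0.9, 18.1]
width: 52.2
grasp_force: 73.2
az 21.9346553596566 torque [-0.09  1.08 -0.02] j [-0.39  0.63  0.14  2.15 -0.23  0.37  0.32] tilt [-0.0003  0.0008]
```

```bash
python3 -m pendant '[[[0,0,0,0,0,-3,0],[0,0,0,0,0,-6,0]]]'|tail -3; python3 st.py;  python3 -m pendant '[[[0,0,0,0,0,-3,0],[0,0,0,0,0,-6,0]]]'|tail -3; python3 st.py
```

```text
contact_force: [-5.7, -1.7, 18.5]
width: 52.5
grasp_force: 73.4
az 27.91701194579077 torque [-0.24  1.17 -0.39] j [-0.38  0.63  0.12  2.15 -0.19  0.37  0.38] tilt [-0.0005  0.0004]
contact_force: [-6.8, -1.6, 19.0]
width: 52.0
grasp_force: 73.4
az 33.91886536901026 torque [-0.18  1.35 -0.34] j [-0.36  0.62  0.09  2.15 -0.15  0.37  0.44] tilt [-0.0008  0.0003]
```

```bash
for i in 1; do python3 -m pendant '[[[0,0,0,0,0,-2.5,0],[0,0,0,0,0,-5,0]]]'|tail -3; python3 st.py;  python3 -m pendant '[[[0,0,0,0,0,-2,0],[0,0,0,0,0,-4,0]]]'|tail -3; python3 st.py; python3 -m pendant '[[[0,0,0,0,0,-1.5,0],[0,0,0,0,0,-3,0]]]'|tail -3; python3 st.py; done
```

```text
contact_force: [-6.7, -1.0, 19.3]
width: 52.3
grasp_force: 73.4
az 38.89644301967994 torque [-0.19  1.43 -0.4 ] j [-0.34  0.62  0.07  2.15 -0.11  0.37  0.5 ] tilt [-0.001   0.0001]
contact_force: [-7.0, -2.3, 19.3]
width: 52.6
grasp_force: 73.4
az 42.878135747079796 torque [-0.22  1.45 -0.41] j [-0.33  0.62  0.05  2.15 -0.09  0.37  0.54] tilt [-0.0012 -0.0001]
contact_force: [-7.1, -1.9, 20.5]
width: 52.6
grasp_force: 73.4
az 45.866164952134916 torque [-0.29  1.49 -0.42] j [-0.32  0.62  0.04  2.15 -0.06  0.37  0.57] tilt [-0.0013 -0.0002]
```

```bash
python3 -m pendant '[[[0,0,0,0,0,-2.5,0],[0,0,0,0,0,-5,0],[0,0,0,0,0,-7,0],[0,0,0,0,0,-7,0]]]'; python3 st.py;  python3 -m pendant '[[[0,0,-0.5,0,0,2,0],[0,0,-1,0,0,4,0],[0,0,-1,0,0,6,0],[0,0,-1,0,0,6,0]]]'; python3 st.py
```

```text
time_s: 13.9
ee_pos: [530.0, 103.0, 71.1]
tool_rot: [-1.0, -2.977, 0.001]
contact_force: [-7.9, -3.4, 20.6]
width: 52.5
grasp_force: 73.5
az 52.86964733930403 torque [-0.36  1.56 -0.08] j [-0.3   0.62  0.01  2.15 -0.02  0.37  0.64] tilt [-0.0016 -0.0004]
time_s: 14.4
ee_pos: [530.9, 104.1, 71.3]
tool_rot: [-1.154, -2.922, -0.0]
contact_force: [-3.0, 0.3, 7.7]
width: 52.4
grasp_force: 72.3
az 46.886360693574304 torque [0.35 0.73 0.01] j [-0.32  0.62  0.04  2.15 -0.06  0.37  0.58] tilt [-0.0003  0.0003]
```

```bash
python3 -m pendant '[[[0,0,-1,0,0,0,0],[0,0,-2,0,0,0,0],[0,0,-2.5,0,0,0,0],[0,0,-2.5,0,0,0,0]]]'; python3 -m pendant '[[[0,0,-1,0,0,0,0],[0,0,-2,0,0,0,0],[0,0,-2,0,0,0,0]]]';python3 st.py
```

```text
time_s: 14.9
ee_pos: [531.2, 103.7, 73.2]
tool_rot: [-1.154, -2.922, 0.0]
contact_force: [-1.9, 0.7, -1.0]
width: 52.3
grasp_force: 73.1
time_s: 15.28
ee_pos: [531.3, 103.6, 75.4]
tool_rot: [1.154, 2.922, 0.0]
contact_force: [-1.4, 0.2, -0.6]
width: 52.3
grasp_force: 73.1
az 46.90098582121568 torque [ 0.11  0.24 -0.06] j [-0.32  0.62  0.04  2.15 -0.06  0.38  0.58] tilt [ 0.0002 -0.    ]
```

```bash
python3 -m pendant '[[[0,0,-4,0,0,0,0],[0,0,-10,0,0,0,0],[0,0,-17,0,0,0,0],[0,0,-24,0,0,0,0],[0,0,-30,0,0,0,0],[0,0,-34,0,0,0,0],[0,0,-35,0,0,0,0],[0,0,-35,0,0,0,0],[0,0,-35,0,0,0,0]]]'; python3 - <<'E'
from h import *
f=grab('wrist','pics/w4.png');grab('side','pics/s4.png')
a=cv2.imread('pics/w4.png');b=cv2.imread('pics/s4.png')
cv2.imwrite('pics/m4.png',np.hstack([a[40:400,80:480],cv2.resize(b[130:250,170:303],(400,360),interpolation=cv2.INTER_CUBIC)]))
E
python3 st.py
```

```text
time_s: 16.4
ee_pos: [531.2, 103.6, 110.1]
tool_rot: [-1.154, -2.922, 0.0]
contact_force: [-0.1, -0.6, -0.1]
width: 52.4
grasp_force: 73.1
az 46.908538326041494 torque [0.05 0.02 0.  ] j [-0.33  0.56  0.05  2.13 -0.05  0.46  0.58] tilt [-0.0003 -0.0001]
```

View pics/m4.png

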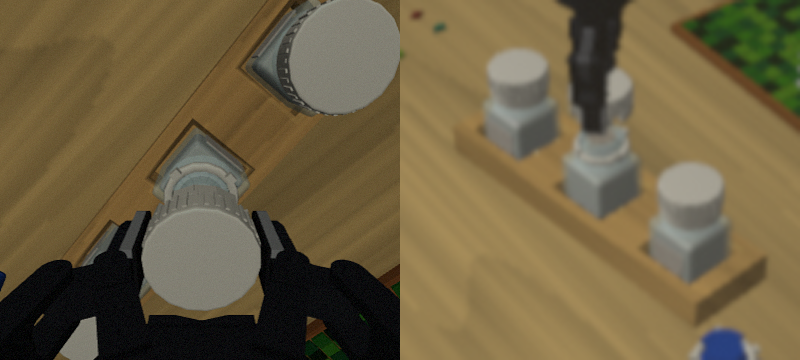

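The jar is seated in the middle pocket with its open neck and collar (wrist crop (200,180), side crop (602,150)). The cap is held level above it, at (202,258), and the stock jars haven't moved.

```bash
python3 -c "
from workcell import ctrl
print(ctrl.hand_in())"
```

```text
the job is handed in; nothing more can be done
None
```

The spare jar is down in the rack's middle pocket, its cap is unscrewed and held level about 30 mm above the mouth, and the job was handed in at about 16.5 s; the handed-in call returned no verdict.

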